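Nest and lock the next sieve on the sieve shaker

ROBOT

A 6-joint arm with a two-finger parallel gripper is mounted at the origin on the work surface. World frame = base frame: x ahead of the robot, y to its left, z up, the work surface at z = 0. Lengths are in mm, angles in rad, forces in N, time in s.
With the tool pointing down it reaches from about 400 to 825 mm from the base axis. Payload 7 kg.
Tool frame: the origin (TCP) lies at the very end of the fingers, on their centre line; the grasp point (between the pads) lies 19 mm behind it; z points along the fingers, y is the direction in which the jaws open and shut (so a half turn about z gives the same grasp; the last joint's range is limited). The gripper opens to 88 mm and grips with 3 to 60 N. Pads are 19 mm wide; open, the fingers measure 130 mm over their backs; the gripper's body (78 mm by 193 mm) begins 47 mm behind the grasp point.
Start: joints at [-0.813, 0.359, 0.012, 0, -1.224, -0.288], TCP at [305.549, -601.86, 226.561] pointing down, gripper open.
Joint ranges: [-3.07, 3.07], [-1.43, 2.12], [-1.02, 1.25], [-3.03, 1.67], [-3.05, -0], [-3.03, 3.03]. Speed limits (rad/s): [2.39, 2.39, 3.01, 3.14, 3.14, 3.14].

INTERFACE

Orientations are given as a unit quaternion [x, y, z, w].
In Python, from plant import bot gives the robot as it stands. Calls block until the motion is done:
- bot.move_ptp(position, orientation): joint-space move of the TCP to a pose.
- bot.line_to(position, velocity=150, ori=None): straight line of the TCP; ori=None keeps the orientation; velocity is the mean speed in mm/s.
- bot.move_joints(angles): joint-space move.
- bot.move_gripper(opening, force=None): finger opening in mm; force is the grip in N (None keeps the last); returns when the fingers have stopped.
- bot.pause(seconds).
- bot.solve_ik(position, orientation): joint angles nearest the present ones, or None.
- bot.read_state(): the state.
- bot.camera(name): name is "scene" or "top"; returns the picture (420x560x3 uint8, red, green, blue); there is no depth.
- bot.get_calibration(name): a dict with "fx", "fy", "cx", "cy" (pixels), "view" (4x4, takes a point from world to camera coordinates). Camera axes: x right, y up, looking along -z (the intrinsics and any distortion apply to the point x, -y, -z); pixel columns grow to the right and rows downward; lengths in mm; the calibration is good to about 2 mm. A picture is of the moment at which its call begins. get_calibration takes no time and is no camera call.
A pose or a line that the arm cannot do raises bot.Unreachable and nothing moves.
- bot.close_job(): hands the job in, once; it reports no verdict.
The state is a dict: "t": time; "joint_pos": joint angles; "qvel": joint speeds; "tau": joint torques, N m; "tcp_pos": TCP position; "eef_rot": TCP orientation; "contact_force": force on the tool from outside, world axes, zero at the start; "moment": the same for the moment, N m; "width": finger opening in mm.
Only numpy, scipy, OpenCV 4.12 (cv2) and the standard library are available. Lean on these libraries where they do the work, as an engineer would, in place of code of your own. Each camera call takes 0.05 s, during which the arm holds its last target. There are 200 camera calls.

TASK

Add the loose steel sieve to the stack on the sieve shaker: nest it upright in the mouth of the stack with its three lugs in the three notches, press it down against the springy rubber seal, turn it clockwise (seen from above) until it stops, and let go so that its lugs spring up into their seats and it stays locked down. Do not force it, and leave the other things on the bench where they are.

Things in the scene. Friction and masses are not known exactly. Their poses are not given: they have to be found in the camera images.
- sieve_centre (a point): centre of the loose sieve: on its axis, 42.5 mm above its foot; z out of its mouth. Steel cup, 85 mm tall (92 with its rubber ring), 0.14 to 0.26 kg, shaped like the stack's top cup. Its collar, from 45 to 85 mm up, is a hexagon, 66 mm across flats, 76 across corners; flats face 0, 60, 120.. degrees from its x axis. Grip two opposite flats, fingertips above its shoulder
- sieve_shoulder (a point): centre of the flat shoulder under the sieve's collar, 45 mm above the foot; axes of the sieve. Below it a round body tapers from 48 mm to 39 mm across. Three lugs on the body, at 75, 195 and 315 degrees (anticlockwise from above) from the x axis, reach 29 mm from the axis; each is 20 degrees wide and 5 mm thick, its top 6.5 mm below the shoulder
- stack_mouth (a point): centre of the stack's mouth, level with the steel rim of its hexagonal top cup, 135 mm above the bench; z up, axes of the white base. Bore 52 mm with three notches, open from above, 32 degrees wide, to 30.5 mm from the axis. They lie at 0, 120, 240 degrees from x, all together up to 16 degrees off to either side (stack clamped by hand; not in this pose: feel or look)
- seal (a joint): black rubber ring round the stack's mouth, 61 to 65 mm across: 0 = free, 7 mm proud of the rim; -0.007 m = pushed flush. Springy: 6 N to start, 11 N flush. Lugs lying on the flange between notches (5 mm thick) hold the sieve's shoulder 11.5 mm above the rim; with lugs in the notches and no push the shoulder rests on this ring, 7 mm above the rim
- stand: sieve shaker: fixed white box 170 x 170 x 55 mm, stack on its axis; origin on the axis at the bench, x away from the control panel; holds the stack against 5 N m. With the shoulder within 1.5 mm of the rim the lugs clear the flange: turn clockwise 45 degrees (5 more to a solid stop); let go, the lugs rise into seats, shoulder 3.5 mm above the rim, flats of both hexagons in line
- beaker: plain round steel beaker without flats, 70 mm across, 85 mm tall; a bystander that stands near the sieve; origin at the centre of its underside
- dish: clear closed petri dish with a black grid, 90 mm across, 15 mm high; a bystander; origin at the centre of its underside
- counter: hand tally counter, round, 44 mm across and 26 mm high; a bystander; origin at the centre of its underside
- marker: felt marker pen lying along its x axis, 130 mm long, 12 mm thick; a bystander; origin at the centre of its underside
- forceps: steel forceps lying along their x axis, 120 mm long, 3 mm high; a bystander; origin at the centre of its underside
- washbottle: white wash bottle with a blue cap, 74 mm across, 170 mm tall; a bystander; origin at the centre of its underside

How it is judged (in metres and radians):
At the end, for the whole second after the job is handed in: The sieve is released, upright (0.06 rad) and concentric (4 mm) in the stack, and locked: the seal holds its lugs up in their seats, its shoulder 3.5 mm above the stack's rim (2.7 to 5.0 mm; not turned home it would stay at 1.5 or 7 mm). No bystander was disturbed (horizontal distance between sieve_centre and stack_mouth below 0.004 m and z of sieve_centre in the frame of stack_mouth between 0.0002 and 0.0025 m and angle between sieve_centre's own z axis and vertical below 0.06 rad); the robot touches nothing.
It fails at once if the sieve is forced: more than 120 N between the sieve and the stack (contact force between sieve and stand above 120 N).
It fails at once if a bystander is pushed more than 30 mm or knocked over (distance of any of beaker, dish, counter, marker, forceps, washbottle from where it was at the start of the episode above 0.03 m or angle between any of beaker, dish, counter, marker, forceps, washbottle's own z axis and vertical above 0.5 rad).
It also fails if it takes over 48 s, if anything falls off the work surface, if the arm or the gripper's body presses on something with over 40 N, if the wrist force passes 120 N, or if a joint passes its speed limit or range.

## Working session

There is one attempt and no reset: what is moved stays moved. The work goes in short steps, each a Python script; the robot and the scene stay as the last script left them, time stands still between calls to the robot, and variables do not carry over. Pictures are saved under pics/ and viewed, about 8 in all and at most 12, crops included, and the job is handed in when it is done.

```bash
ls; mkdir -p pics; python3 - <<'E'
from plant import bot
import cv2,json
for n in("scene","top"):
    cv2.imwrite(f"pics/{n}0.png",bot.camera(n)[:,:,::-1]); c=bot.get_calibration(n); print(n,{k:(v if not hasattr(v,'tolist') else v.tolist()) for k,v in c.items()})
print(bot.read_state())
E
```

```text
pics
scene {'fx': 467.38342644242, 'fy': 467.38342644242, 'cx': 278.3775942603114, 'cy': 206.0185893522025, 'view': [[-0.6480727612252213, 0.7615665679668773, -0.004249554455393777, 345.559421725887], [-0.6022505593127838, -0.5090677586613398, 0.6149343712128632, 273.82354654992315], [0.46615014744753325, 0.40108151247180635, 0.788566839518358, -1260.5009148179256], [0.0, 0.0, 0.0, 1.0]]}
top {'fx': 389.6665747349975, 'fy': 389.6665747349975, 'cx': 278.699317090234, 'cy': 201.3424346553959, 'view': [[0.003969731858858615, -0.9999167516005869, -0.012277259364316315, 20.005723728845318], [0.9916213940728593, 0.0023509749969840253, 0.12915681837813583, -542.1640914228691], [-0.1291172027499356, -0.0126871109829419, 0.9915481759193238, -867.383777544311], [0.0, 0.0, 0.0, 1.0]]}
{'t': 0.1, 'joint_pos': array([-8.12906053e-01,  3.59316961e-01,  1.11737709e-02, -2.92485198e-04,
       -1.22410163e+00, -2.88096979e-01]), 'qvel': array([-1.24644379e-03, -2.85430764e-03,  2.50307240e-03,  1.75112350e-03,
        1.71365593e-04,  3.03054157e-05]), 'tau': array([-1.57910941e-03, -5.84163451e+01,  2.93751562e+01,  7.01555997e+00,
        1.01693204e-02, -5.47569960e-05]), 'tcp_pos': array([ 305.35339675, -601.50719443,  225.72830904]), 'eef_rot': array([-2.32693985e-01,  9.72549724e-01,  6.96113884e-04, -2.42618070e-04]), 'contact_force': array([ 0.1112712 , -0.30835379,  0.32634347]), 'moment': array([-0.03220258, -0.01746829,  0.01729765]), 'width': 87.31584206003019}
```

View pics/scene0.png

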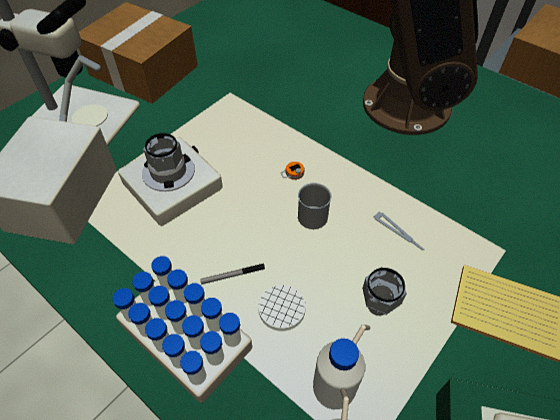

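View pics/top0.png

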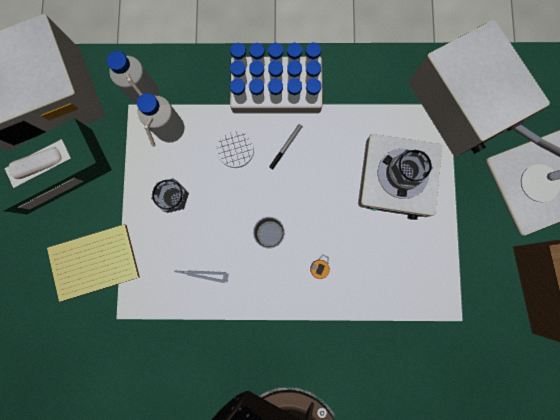

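Top view: sieve at about (170,195), stack at (410,170), beaker at (268,232). I'll enlarge the sieve and the stack in both views.

```bash
python3 - <<'E'
import cv2,numpy as np
s=cv2.imread("pics/scene0.png");t=cv2.imread("pics/top0.png")
def c(im,x,y,h=30,w=40): return cv2.resize(im[y-h:y+h,x-w:x+w],(400,300),interpolation=cv2.INTER_CUBIC)
a=np.vstack([np.hstack([c(t,170,195),c(t,410,172,36,48)]),np.hstack([c(s,384,290),c(s,165,165,36,48)])])
a=(255*(a/255.)**.5).astype(np.uint8)
cv2.imwrite("pics/crop1.png",a)
E
```

```text
(no output)
```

View pics/crop1.png

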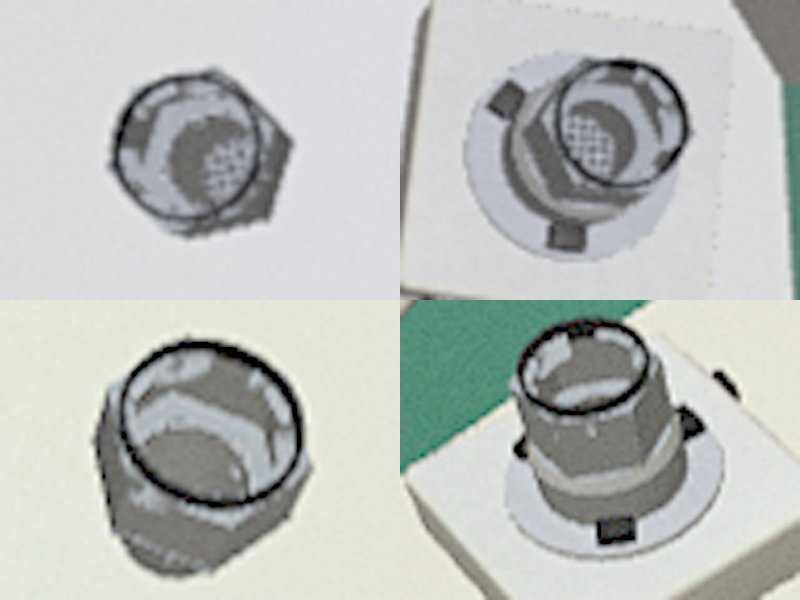

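Both the sieve and the stack are upright, and their black rings are clearly visible. Next I'll measure ring centres, hexagon corners and base yaw.

```bash
cat > h.py <<'E'
import numpy as np,cv2
from plant import bot
from scipy.spatial.transform import Rotation as R
def ray(n,u,v,z):
    c=bot.get_calibration(n);V=np.array(c["view"]);Rm=V[:3,:3]
    o=-Rm.T@V[:3,3];d=Rm.T@np.array([(u-c["cx"])/c["fx"],-(v-c["cy"])/c["fy"],-1])
    return o+d*(z-o[2])/d[2]
def quat(jaw):  # tool down, jaw (tool y) direction at world angle jaw, deg
    a=np.radians(jaw);y=np.array([np.cos(a),np.sin(a),0]);z=np.array([0,0,-1.])
    return R.from_matrix(np.c_[np.cross(y,z),y,z]).as_quat()
E
python3 - <<'E'
from h import *
im={n:cv2.imread(f"pics/{n}0.png") for n in("scene","top")}
for n,nm,(x,y),z in[("top","sieve",(168,195),92),("top","stack",(412,170),142),("scene","sieve",(384,288),92),("scene","stack",(164,158),142)]:
    h=30; p=im[n][y-h:y+h,x-h:x+h]; g=cv2.resize(p.max(2),None,fx=4,fy=4,interpolation=cv2.INTER_CUBIC)
    m=(g<45).astype(np.uint8)
    k,l,st,_=cv2.connectedComponentsWithStats(m); b=1+st[1:,4].argmax()
    pts=cv2.convexHull(np.argwhere(l==b)[:,::-1].astype(np.int32))
    e=cv2.fitEllipse(pts); c=(np.array(e[0])+.5)/4-.5+[x-h,y-h]
    print(n,nm,"px",c.round(1),"axes px",np.round(np.array(e[1])/4,1),"world",ray(n,*c,z).round(1), "area",st[b,4]/16)
# sieve hull polygon in top
n="top";x,y=170,195;p=cv2.resize(im[n][y-35:y+35,x-35:x+35],None,fx=4,fy=4,interpolation=cv2.INTER_CUBIC)
m=(p.max(2)<150).astype(np.uint8);k,l,st,_=cv2.connectedComponentsWithStats(m);b=1+st[1:,4].argmax()
hl=cv2.convexHull(np.argwhere(l==b)[:,::-1].astype(np.int32));q=cv2.approxPolyDP(hl,5,True)[:,0]
for a,bb in zip(q,np.roll(q,-1,0)):
    A,B=[ray(n,*((v+.5)/4-.5+[x-35,y-35]),60) for v in(a,bb)];d=B-A
    print("edge",A[:2].round(),"len",np.hypot(*d[:2]).round(),"normal deg mod60",(np.degrees(np.arctan2(d[1],d[0]))+90)%60//.1/10)
# base box, scene view & top view contour
n="top";s=im[n][100:240,340:460];
p=cv2.resize(im[n][125:225,350:450],(800,600),interpolation=cv2.INTER_CUBIC)
p2=cv2.resize(im["scene"][125:200,120:220],(800,600),interpolation=cv2.INTER_CUBIC)
f=lambda a:(255*(a/255.)**.5).astype(np.uint8)
cv2.imwrite("pics/stk_top.png",f(cv2.resize(im[n][140:205,375:440],(600,600),interpolation=cv2.INTER_CUBIC)))
for nm,u,v,z in[("beaker",268,232,40),("washb",160,120,60)]: print(nm,ray("top",u,v,z).round())
for c in[(371,135),(442,139),(436,215),(360,211)]: print("basecorner",ray("top",*c,55).round())
E
```

```text
top sieve px [175.1 199.6] axes px [21.6 27.9] world [538.  246.7  92. ] area 116.625
top stack px [411.1 167.5] axes px [34.2 40.2] world [ 599.  -251.4  142. ] area 332.25
scene sieve px [385.6 284.6] axes px [33.  38.3] world [553.6 265.9  92. ] area 215.625
scene stack px [160.6 144.8] axes px [24.  32.7] world [ 606.5 -257.6  142. ] area 226.6875
edge [557. 226.] len 38.0 normal deg mod60 12.9
edge [521. 237.] len 36.0 normal deg mod60 13.0
edge [513. 271.] len 28.0 normal deg mod60 29.3
edge [527. 295.] len 24.0 normal deg mod60 10.5
edge [545. 311.] len 17.0 normal deg mod60 26.7
edge [562. 310.] len 22.0 normal deg mod60 4.4
edge [581. 301.] len 37.0 normal deg mod60 17.2
edge [592. 265.] len 13.0 normal deg mod60 33.6
edge [586. 253.] len 40.0 normal deg mod60 13.5
beaker [471.  46.  40.]
washb [729. 298.  60.]
basecorner [ 695. -191.   55.]
basecorner [ 685. -354.   55.]
basecorner [ 509. -332.   55.]
basecorner [ 518. -162.   55.]
```

View pics/stk_top.png

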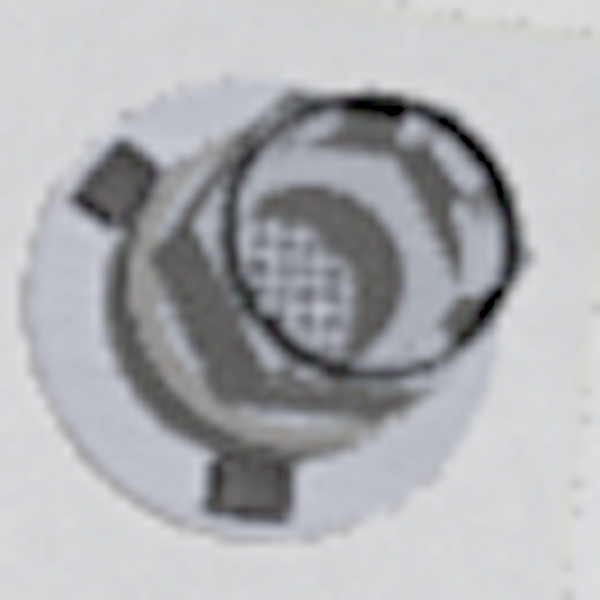

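The crop shows the ring centred near (373,237) in the crop, which is pixel (415.2,165.4). Hex edges give a stack yaw of about -7°. The sieve's hex yaw is about 13° mod 60, and its mouth notches suggest 73° mod 120. I'll cross-check the centres and the j6 range.

```bash
python3 - <<'E'
from h import *
for n,u,v,z in[("top",167.4,194.2,92),("scene",386,284.4,92),("top",415.2,165.4,142),("scene",161,144.9,142)]: print(n,ray(n,u,v,z).round(1))
c=np.array([[695,-191],[685,-354],[509,-332],[518,-162]]).mean(0);print("base centre",c)
for P,js in[((545,258,150),range(-167,200,60)),((600,-262,230),range(-142,219,60))]:
    for j in js:
        for jj in([j] if P[1]>0 else [j+22,j,j-52]):
            s=bot.solve_ik(list(P),quat(jj)); print(P[0],j,jj,None if s is None else np.round(s,2)[[0,3,4,5]])
E
```

```text
top [549.9 264.   92. ]
scene [552.9 266.2  92. ]
top [ 603.4 -260.   142. ]
scene [ 606.2 -256.6  142. ]
base centre [ 601.75 -259.75]
545 -167 -167 [ 0.77  0.   -1.01 -0.54]
545 -107 -107 [ 0.77  0.   -1.01  0.51]
545 -47 -47 [ 0.77  0.   -1.01  1.56]
545 13 13 [ 0.77  0.   -1.01  2.6 ]
545 73 73 [ 0.77  0.   -1.01 -2.63]
545 133 133 [ 0.77  0.   -1.01 -1.59]
545 193 193 [ 0.77  0.   -1.01 -0.54]
600 -142 -120 [-0.11  0.   -1.22  1.16]
600 -142 -142 [-0.11  0.   -1.22  0.78]
600 -142 -194 [-0.11  0.   -1.22 -0.13]
600 -82 -60 [-0.11  0.   -1.22  2.21]
600 -82 -82 [-0.11  0.   -1.22  1.82]
600 -82 -134 [-0.11  0.   -1.22  0.92]
600 -22 0 [-0.11  0.   -1.22 -3.03]
600 -22 -22 [-0.11  0.   -1.22  2.87]
600 -22 -74 [-0.11  0.   -1.22  1.96]
600 38 60 [-0.11  0.   -1.22 -1.98]
600 38 38 [-0.11  0.   -1.22 -2.36]
600 38 -14 [-0.11  0.   -1.22  3.01]
600 98 120 [-0.11  0.   -1.22 -0.93]
600 98 98 [-0.11  0.   -1.22 -1.32]
600 98 46 [-0.11  0.   -1.22 -2.22]
600 158 180 [-0.11  0.   -1.22  0.11]
600 158 158 [-0.11  0.   -1.22 -0.27]
600 158 106 [-0.11  0.   -1.22 -1.18]
600 218 240 [-0.11  0.   -1.22  1.16]
600 218 218 [-0.11  0.   -1.22  0.78]
600 218 166 [-0.11  0.   -1.22 -0.13]
```

```bash
python3 - <<'E'
from h import *
q=quat(-107);c=[551.4,265.1]
bot.move_ptp(c+[160],q); bot.line_to(c+[50],120)
s0=bot.read_state();print(s0["t"],s0["tcp_pos"].round(1),s0["contact_force"].round(1),s0["moment"].round(2))
bot.move_gripper(60,25)
s=bot.read_state();print(s["t"],s["width"],s["tcp_pos"].round(1),s["contact_force"].round(1))
bot.move_gripper(60,50)
bot.line_to(c+[230],200)
s=bot.read_state();print(s["t"],s["width"],s["tcp_pos"].round(1),s["contact_force"].round(1),s["moment"].round(2))
a,b=bot.camera("scene"),bot.camera("top");np.savez("lift.npz",a=a,b=b)
def crop(im,n):
    k=bot.get_calibration(n);p=np.array(k["view"])@[*c,230,1];u=int(k["cx"]-k["fx"]*p[0]/p[2]);v=int(k["cy"]+k["fy"]*p[1]/p[2])
    w=im[max(v-40,0):v+40,max(u-50,0):u+50,::-1];w=cv2.resize(w,(400,320),interpolation=cv2.INTER_CUBIC);print(n,u,v)
    return (255*(w/255.)**.5).astype(np.uint8)
cv2.imwrite("pics/lift.png",np.hstack([crop(a,"scene"),crop(b,"top")]))
E
```

```text
4.325 [551.9 265.4  50.7] [ 0.1  0.2 -0.2] [-0.09  0.13 -0.02]
4.8167 66.19637478609528 [551.7 265.3  50.4] [-0.3  0.9  3.1]
6.0833 65.52169193906624 [550.6 264.6 228.3] [-0.2 -0.3 -1.8] [-0.05  0.14 -0.02]
scene 401 239
top 144 182
```

View pics/lift.png

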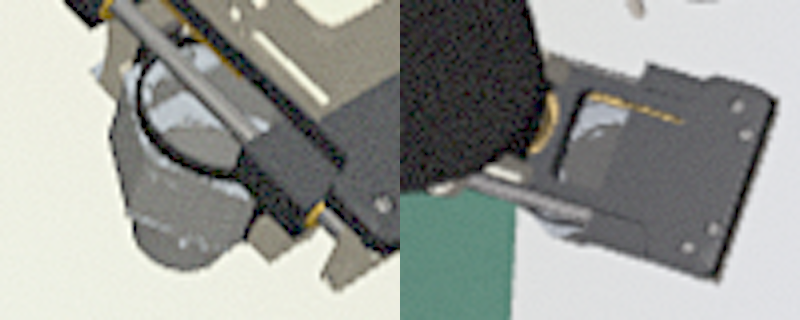

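Width is 66.2, so the jaws are seated on the flats. The lugs can't be seen, so I'll find the notches by feel.

```bash
python3 - <<'E'
from h import *
q=quat(-142);c=np.array([604.8,-258.3])
bot.move_ptp([*c,230],q); bot.line_to([*c,190],150); bot.pause(.15)
s=bot.read_state();f0=s["contact_force"];print(s["t"],s["width"],s["tcp_pos"].round(1),f0.round(1),s["moment"].round(2))
z=190
for z in [180,170,162,157,154,152,150,149,148,147,146]:
    bot.line_to([*c,z],40); s=bot.read_state();f=s["contact_force"]-f0
    print(round(s["t"],2),z,s["tcp_pos"].round(1),f.round(1),s["moment"].round(2))
    if np.linalg.norm(f)>9: break
E
```

```text
8.65 66.08614940097605 [ 605.7 -258.3  191.4] [ 0.3 -0.5 -0.8] [-0.05  0.12  0.03]
9.05 180 [ 604.5 -258.3  179.6] [-0.7  0.5 -1.6] [-0.01  0.12 -0.02]
9.45 170 [ 604.6 -258.3  169.6] [-0.9  1.  -1.4] [-0.02  0.11 -0.  ]
9.8 162 [ 604.6 -258.3  161.6] [ 0.4  0.8 -1.1] [-0.06  0.11  0.05]
10.07 157 [ 605.4 -258.7  157.4] [ 0.6 -2.5 -0. ] [-1.01 -0.43  0.01]
10.32 154 [ 605.2 -258.9  154. ] [ 3.3 -3.9 -1.6] [-1.78 -0.92 -0.03]
10.57 152 [ 605.1 -258.8  152. ] [ 2.1 -5.1 -0.4] [-1.99 -0.79 -0.  ]
10.82 150 [ 605.2 -259.   150.2] [ 2.5 -4.3  0.8] [-2.15 -0.73 -0.01]
11.07 149 [ 605.2 -259.   149.3] [ 2.2 -4.5  0.3] [-2.15 -0.67 -0.02]
11.32 148 [ 605.2 -259.   148.4] [ 2.4 -5.   1.6] [-2.19 -0.59 -0.02]
11.57 147 [ 605.3 -259.   147.6] [ 1.7 -4.6  2.2] [-2.11 -0.51  0.03]
11.82 146 [ 605.3 -259.1  146.9] [ 1.7 -5.8  4.9] [-2.18 -0.25  0.  ]
```

Already past the flange level (151.9) with almost no axial force, and the seal contact comes at about 147, so the lugs are in the notches. I'll relieve the side force, then press.

```bash
python3 - <<'E'
from h import *
f0=np.array([.1,0,-1.8]);c=np.array([604.8,-258.3])
def go(z):
    bot.line_to([*c,z],30); s=bot.read_state();f=s["contact_force"]-f0
    print(round(s["t"],2),c.round(1),z,s["tcp_pos"].round(1),f.round(1),s["moment"].round(2),round(s["width"],1)); return f,s
for d in[(.7,-1.2),(.4,-1)]:
    c+=d; f,s=go(146)
    if np.hypot(*f[:2])<2: break
for z in np.arange(145,137.9,-1):
    f,s=go(z)
    if f[2]>22 or np.hypot(*f[:2])>15 or s["tcp_pos"][2]<140.9: break
E
```

```text
12.07 [ 605.5 -259.5] 146 [ 605.3 -259.3  146.1] [0.6 0.4 6.5] [-0.42  0.34  0.04] 65.7
12.32 [ 605.5 -259.5] 145.0 [ 605.4 -259.3  145. ] [0.2 0.2 6.4] [-0.23  0.44  0.01] 66.1
12.57 [ 605.5 -259.5] 144.0 [ 605.4 -259.3  144.1] [-0.4  0.2  7. ] [-0.12  0.55  0.05] 66.0
12.82 [ 605.5 -259.5] 143.0 [ 605.3 -259.3  143.2] [-1.2  1.1  8.2] [-0.1   0.71 -0.01] 65.5
13.07 [ 605.5 -259.5] 142.0 [ 605.4 -259.3  142.4] [-1.2  0.5  8.9] [-0.04  0.74 -0.04] 65.8
13.32 [ 605.5 -259.5] 141.0 [ 605.4 -259.3  141.5] [-1.4  0.7  9.6] [ 0.07  0.9  -0.05] 66.0
13.57 [ 605.5 -259.5] 140.0 [ 605.4 -259.3  140.6] [-1.3  0.9 10.4] [ 0.09  0.98 -0.05] 66.3
```

The force follows the seal curve (10.4 N), and the lateral force is about 1 N. Press flush and turn clockwise, watching the moment.

```bash
python3 - <<'E'
from h import *
f0=np.array([.1,0,-1.8]);c=[605.5,-259.5]
def go(z,j,v=30):
    bot.line_to([*c,z],v,ori=quat(j)); s=bot.read_state();f=s["contact_force"]-f0
    y=R.from_quat(s["eef_rot"]).as_matrix()[:,1];ja=np.degrees(np.arctan2(y[1],y[0]));ja-=360*(ja>0)
    print(round(s["t"],2),round(z,1),j,s["tcp_pos"].round(1),"jaw",round(ja,1),f.round(1),s["moment"].round(2),round(s["width"],1)); return f,s
z=139.5
f,s=go(z,-142)
while f[2]<12.5 and z>138: z-=.5; f,s=go(z,-142)
m0=s["moment"][2]
for j in list(range(-146,-180,-4))+list(range(-180,-202,-2)):
    f,s=go(z,j)
    if abs(s["moment"][2]-m0)>1.2 or np.linalg.norm(f)>45: break
E
```

```text
13.82 139.5 -142 [ 605.4 -259.3  140.5] jaw -142.0 [-2.1  1.3 13.1] [ 0.26  1.37 -0.05] 66.1
14.07 139.5 -146 [ 605.9 -259.6  140.6] jaw -146.0 [-1.5  0.1 11.7] [-0.14  0.7  -0.11] 66.0
14.32 139.5 -150 [ 606.1 -259.7  140.6] jaw -150.0 [-0.5 -0.3 10.7] [-0.32  0.47 -0.09] 66.1
14.57 139.5 -154 [ 606.2 -259.8  140.6] jaw -154.0 [-0.6 -1.2 10.7] [-0.42  0.48 -0.06] 65.8
14.82 139.5 -158 [ 606.1 -259.8  140.6] jaw -158.0 [-0.3 -1.8 11.1] [-0.46  0.48 -0.11] 65.9
15.07 139.5 -162 [ 606.  -259.9  140.6] jaw -162.0 [-1.4 -1.6 10.3] [-0.59  0.55 -0.12] 66.0
15.32 139.5 -166 [ 605.8 -259.9  140.6] jaw -166.0 [-0.4 -2.7 11.3] [-0.63  0.76 -0.14] 66.0
15.57 139.5 -170 [ 605.7 -260.   140.6] jaw -170.0 [-2.2 -2.5 10.5] [-0.78  0.78 -0.17] 66.0
15.82 139.5 -174 [ 605.6 -260.1  140.6] jaw -174.0 [-1.1 -2.5 11.3] [-0.84  0.91 -0.19] 65.9
16.07 139.5 -178 [ 605.5 -260.1  140.6] jaw -178.0 [-0.8 -2.2 11.4] [-0.92  0.99 -0.19] 66.1
16.32 139.5 -180 [ 605.5 -260.2  140.5] jaw -180.0 [-2.9 -2.3 11.9] [-1.04  1.14 -0.16] 65.9
16.57 139.5 -182 [ 605.4 -260.2  140.6] jaw -182.0 [-2.2 -4.1 10.6] [-1.03  1.14 -0.16] 66.0
16.82 139.5 -184 [ 605.4 -260.2  140.6] jaw -184.0 [-2.4 -3.4 11.5] [-0.99  1.17 -0.13] 66.2
17.07 139.5 -186 [ 605.4 -260.2  140.6] jaw -186.0 [-2.7 -2.5 10.8] [-0.99  1.22 -0.12] 65.8
17.32 139.5 -188 [ 605.3 -260.2  140.6] jaw -188.0 [-2.2 -3.4 12.1] [-1.05  1.31 -0.12] 66.2
17.57 139.5 -190 [ 605.2 -260.2  140.5] jaw -190.0 [-2.4 -2.9 11.6] [-1.02  1.35 -0.03] 65.8
17.82 139.5 -192 [ 604.8 -260.2  140.5] jaw -192.0 [-3.6 -3.4 12.7] [-0.99  1.81  0.41] 66.0
18.07 139.5 -194 [ 604.4 -260.3  140.5] jaw -193.9 [-5.6 -3.4 13.7] [-0.98  2.27  1.2 ] 66.0
```

A firm stop at about -190.5°, 49° after entry. Back off 4–5° to the seat, ease up and test the hold gently.

```bash
python3 - <<'E'
from h import *
f0=np.array([.1,0,-1.8]);c=[605.4,-259.9]
def go(z,j,v=30):
    bot.line_to([*c,z],v,ori=quat(j)); s=bot.read_state();f=s["contact_force"]-f0
    print(round(s["t"],2),z,j,s["tcp_pos"].round(1),f.round(1),s["moment"].round(2),round(s["width"],1)); return f,s
go(139.5,-190);go(139.5,-186.5)
for z in[141,142,143,144,145,145.5,146]:
    f,s=go(z,-186.5)
    if f[2]<-6: break
E
```

```text
18.32 139.5 -190 [ 605.1 -260.3  140.5] [-2.7 -2.9 13.1] [-0.53  1.39  0.2 ] 65.8
18.57 139.5 -186.5 [ 605.6 -260.4  140.6] [-1.6 -2.7 11. ] [-0.85  0.86  0.17] 65.8
18.82 141 -186.5 [ 605.6 -260.5  141.9] [-1.1 -3.5 10.3] [-0.98  0.68  0.12] 65.8
19.07 142 -186.5 [ 605.6 -260.5  142.8] [-0.9 -2.6  9.5] [-1.02  0.53  0.11] 66.0
19.32 143 -186.5 [ 605.6 -260.5  143.6] [-1.  -3.3  8.7] [-1.05  0.41  0.15] 66.1
19.57 144 -186.5 [ 605.5 -260.4  143.8] [ 2.6 -4.1  4.6] [-1.69 -0.2   0.17] 65.7
19.82 145 -186.5 [ 605.5 -260.4  143.9] [ 3.8 -5.6 -3.1] [-2.31 -1.07  0.08] 65.7
20.07 145.5 -186.5 [ 605.6 -260.4  144. ] [ 4.1 -6.6 -4.7] [-2.52 -1.37  0.1 ] 65.8
20.32 146 -186.5 [ 605.5 -260.4  144. ] [ 6.3 -8.4 -6.4] [-2.77 -1.72  0.12] 65.9
```

It stops 3.4 mm above flush and resists pulling, so it is locked. Release, retreat and look.

```bash
python3 - <<'E'
from h import *
c=[605.5,-260.2]
bot.line_to([*c,144],30); bot.move_gripper(87); bot.pause(.2)
s=bot.read_state();print(s["t"],s["width"],s["contact_force"].round(1))
bot.line_to([*c,270],120)
bot.move_ptp([400,-420,300],quat(-186.5))
bot.pause(.2);s=bot.read_state();print(s["t"],s["width"],s["contact_force"].round(1))
a,b=bot.camera("scene"),bot.camera("top")
cv2.imwrite("pics/scene_end.png",a[:,:,::-1]);cv2.imwrite("pics/top_end.png",b[:,:,::-1])
f=lambda w:(255*(w[:,:,::-1]/255.)**.5).astype(np.uint8)
k=lambda w:cv2.resize(f(w),(400,300),interpolation=cv2.INTER_CUBIC)
cv2.imwrite("pics/end.png",np.vstack([np.hstack([k(a[105:195,105:225]),k(b[115:205,365:485])]),np.hstack([k(a),k(b)])]))
E
```

```text
21.3917 87.28234400352954 [-0.6 -0.1  0.3]
23.8167 86.81575972703129 [-0.   0.3 -0.1]
```

View pics/end.png

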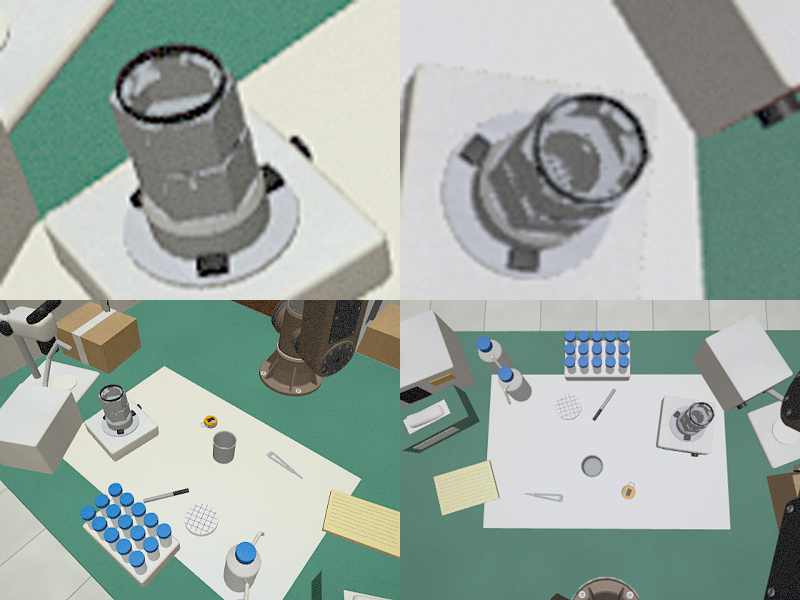

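The sieve sits upright on the stack at about scene (161,130), with its flats in line with the lower cup. The bystanders are where they were and the arm is clear. Handing in.

```bash
python3 -c "
from plant import bot
bot.close_job()"
```

```text
the job is handed in; nothing more can be done
```

The loose sieve is nested in the stack, turned home and released, and I handed the job in at about 24 s of the 48 s allowed. The hand-in reports no verdict, so success rests on my own checks below.

- **Insertion:** I gripped the sieve on two flats (width 66 mm). Its lugs dropped straight into the notches, with seal contact at about 7 mm. I corrected the centring by about 1.4 mm after feeling 5–6 N of side force.
- **Pressing and turning:** The sieve needed about 11–13 N to hold it flush. I turned it clockwise to a firm stop about 49° from entry, where the moment rose by about 1.2 N m. I then backed off 4° to the seat and eased it up.
- **Lock check:** The sieve stopped 3.4 mm above flush, against 3.5 mm expected, and held against an upward pull of about 6 N.
- **Final pictures:** They show the sieve upright with its flats in line with the lower cup, nothing else visibly moved, and the arm clear.
- **What failed or disagreed:** The first automatic ring fit in the top view was wrong, so I read those centres by eye from the enlarged crops. The two cameras then agreed to about 4 mm. The lugs could not be seen in the lift picture, so I inferred which way they faced from the notches in the sieve's mouth, and feel confirmed it.

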